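Show the test cup and its lid to the bench logger

TASK

Book the squat metal test cup and its knobbed lid out to the bench logger: point at the middle of the cup from above, fingertips about 3 cm over it, and stay there for two seconds, then point at the lid in the same way for two seconds, and then press the record key on the grey desk unit fully down with the fingertips and let it come up again. The four things in front of the desk unit (cup, lid, beaker, spare screw cap) are only shown: do not touch, shift or lift any of them, and do not come down over the beaker or the cap. Finish with the hand clear of everything.

Things in the scene. Friction and masses are not known exactly. Their poses are not given: they have to be found in the camera images.
- test_cup_top (a point): centre of the open mouth of the test cup, level with its rim: a squat, plain round metal cup, 52 mm across and 37 mm high, standing upright on the worktop (the point is 37 mm above the worktop)
- test_lid_top (a point): top of the knob of the test cup's lid: a round metal lid, 55 mm across, with a small knob in the middle, lying knob up on the worktop (the point is 20 mm above the worktop, over the lid's centre)
- glass_beaker_top (a point): centre of the mouth of a clear beaker with a little pale fluid drawn in it, 50 mm across and 59 mm high; a bystander (point 59 mm above the worktop)
- screw_cap_top (a point): centre of a spare screw cap lying open side up like a shallow white dish, without any knob, 65 mm across and 16 mm high; a bystander (point 16 mm above the worktop)
- log_key_top (a point): middle of the top of the record key: a white round push key, 32 mm across, in a black collar on the logger's grey desk unit. It moves straight down; about 5 N presses it to the bottom, 6 mm down, and a spring returns it. Its top is 57 mm above the worktop when up; the fixed collar is 48 mm across, its top 47 mm above the worktop, so the key still stands 4 mm proud when down
- log_key (a joint): travel of the record key in m: 0 up, 0.006 fully down
- log_box: the logger's grey desk unit, 80 x 110 x 35 mm (x, y, z), fixed to the worktop; origin under its middle, key 18 mm toward its own -y from the middle, a small black display on the other side. It stands farther from the robot than the four loose things
- test_cup: the test cup itself, described above: loose, origin at the centre of its underside, z up, round about z
- test_lid: the test cup's lid itself, described above: loose, origin at the centre of its underside, z up, round about z
- glass_beaker: the beaker itself, described above: loose, origin at the centre of its underside, z up, round about z
- screw_cap: the spare screw cap itself, described above: loose, origin at the centre of its underside, z up, round about z
Things that resemble listed ones, but are neither listed nor needed, are in the scene too. Leave any yellow look-alike of the glass_beaker alone. Leave any blue look-alike of the test_cup alone.

How it is judged:
On the way, in this order (a step that is already met when the one before it is completed fails the run):
1. the fingertips point at the test cup from just above it, without contact, for two seconds (horizontal distance between the grasp point and test_cup_top below 0.025 m and z of the grasp point in the frame of test_cup_top between 0 and 0.085 m and contact force between the fingers and test_cup below 0.05 N), for 1.7 s.
2. then they point at the lid in the same way for two seconds (horizontal distance between the grasp point and test_lid_top below 0.025 m and z of the grasp point in the frame of test_lid_top between 0 and 0.085 m and contact force between the fingers and test_lid below 0.05 N), for 1.7 s.
3. then the fingers press the record key fully down (value of joint log_key above 0.0045 m and contact force between the fingers and log_box above 0.5 N), for 0.05 s.
At the end, for the whole second after the job is handed in: after the two pointings and the press, the record key is up again (less than 1.5 mm down), and the cup, lid, beaker and spare cap are at rest within 6 mm of where they stood (value of joint log_key below 0.0015 m and distance of each of test_cup, test_lid, glass_beaker, screw_cap from where it was at the start of the episode below 0.006 m and linear speed of each of test_cup, test_lid, glass_beaker, screw_cap below 0.02 m/s); the robot touches nothing.
It fails at once if a loose thing is touched by the fingers or the arm (contact force between any of the fingers, the arm and test_cup above 0.3 N or contact force between any of the fingers, the arm and test_lid above 0.3 N or contact force between any of the fingers, the arm and glass_beaker above 0.3 N or contact force between any of the fingers, the arm and screw_cap above 0.3 N).
It fails at once if a loose thing is shifted or lifted by more than 10 mm (distance of any of test_cup, test_lid, glass_beaker, screw_cap from where it was at the start of the episode above 0.01 m).
It fails at once if the fingers come down over the beaker or the spare screw cap (grasp point within 20 mm of its middle, less than 70 mm above it) ((horizontal distance between the grasp point and glass_beaker_top below 0.02 m and z of the grasp point in the frame of glass_beaker_top between 0 and 0.07 m) or (horizontal distance between the grasp point and screw_cap_top below 0.02 m and z of the grasp point in the frame of screw_cap_top between 0 and 0.07 m)).
It also fails if it takes over 67 s, if anything falls off the work surface, if the arm or the gripper's body presses on something with over 40 N, if the wrist force passes 120 N, or if a joint passes its speed limit or range.

ROBOT

A 6-joint arm with a two-finger parallel gripper is mounted at the origin on a cart in front of the work surface, level with it; the furniture and walls round the work are solid. World frame = base frame: x ahead of the robot, y to its left, z up, the work surface at z = 0. Lengths are in m, angles in rad, forces in N, time in s.
With the tool pointing down it reaches from about 0.35 to 0.875 m from the base axis. Payload 4.2 kg.
Tool frame: the origin (TCP) lies at the very end of the fingers, on their centre line; the grasp point (between the pads) lies 19 mm behind it; y points along the fingers, x is the direction in which the jaws open and shut, and the axes are right-handed (so a half turn about y gives the same grasp; the last joint's range is limited). The gripper opens to 85 mm and grips with 20 to 120 N. Pads are 22 mm wide; open, the fingers measure 114 mm over their backs; the gripper's body (76 mm by 85 mm) begins 54 mm behind the grasp point. The pads swing forward as they close: fully open they stand 13 mm farther back than shut.
Start: joints at [1.423, 0.385, 0.008, 0, -1.194, -0.259], TCP at [0.247, 0.574, 0.231] pointing down, gripper open.
Joint ranges: [-3.14, 3.14], [-1.21, 2.06], [-1.07, 1.41], [-3.16, 2.05], [-2.99, -0.16], [-3.1, 3.1]. Speed limits (rad/s): [2.79, 2.79, 3.14, 3.14, 3.14, 3.14].

INTERFACE

Orientations are given as a 3x3 rotation matrix whose columns are the frame's x, y, z axes.
In Python, from bench import * gives the robot as it stands. The module is installed in compiled form; this text tells all that it offers.
- The arm moves only by the tool send_rows, never from a script. Its arguments are lists of equal length, an entry for each row: "hand": the closure, from 0 (fully open) to 1 (shut); "delta_pos": the shift along the tool's x, y, z as a fraction of full scale, a list of three; "spin": the turn about the tool's y as a fraction of full scale. In form: {"hand": [hand, ...], "delta_pos": [[x, y, z], ...], "spin": [spin, ...]}. A call has 1 to 12 rows; each row is the pose to reach, as a shift and turn from the pose commanded when the call began, along the tool's axes at that moment; what a row does not reach only later rows make up. Full scale, the value 1, is 250 mm for a shift and 2 rad for a turn. A row lasts 1/12 s, in which the tool goes at most 41.7 mm and 7.16 degrees, less where a joint would pass 70% of its speed; a pose out of reach is approached as far as the arm can. A call with a number of a shift or a turn outside -1 to 1 is refused whole. A call with a gripper value outside its range is refused whole. The fingers move at their own pace and stop on an object; the grip force is fixed at half the most. Time passes only in rows, so rows that repeat a pose let the fingers close. It gives the time, the measured TCP pose, the force and the opening at its end, in the units of the state.
- read_state(): the state, without advancing time (a new reading comes with each control period).
- get_image(name): name is "side" or "top" or "wrist"; returns the picture (384x512x3 uint8, red, green, blue); there is no depth.
- camera_params(name): a dict with "vfov" (degrees; the focal length in pixels is half the picture's height over the tangent of half this angle, whatever the lens; pixels are square), "cx", "cy" (the principal point, pixels), "camera_from_world" (4x4, takes a point from world to camera coordinates); the wrist camera has in their place "tool_from_camera" (4x4, takes a point from camera to tool coordinates, whose origin is the TCP and whose axes are the tool frame's). Camera axes: x right, y up, looking along -z (the intrinsics and any distortion apply to the point x, -y, -z); pixel columns grow to the right and rows downward; lengths in m; the calibration is good to about 2 mm. The wrist camera is an equidistant fisheye: a pixel r from the principal point sees the ray r / f radians off the axis. A picture is of the moment at which its call begins: read the wrist's pose just before it. camera_params takes no time and is no camera call.
- close_job(): hands the job in, once; it reports no verdict.
The state is a dict: "time_s": time; "joint_pos": joint angles; "qd": joint speeds; "joint_torque": joint torques, N m; "position": TCP position; "ee_rot": TCP orientation; "ft_force": force on the tool from outside, world axes, zero at the start; "moment": the same for the moment, N m; "width": finger opening in m.
Only numpy, scipy, OpenCV 4.12 (cv2) and the standard library are available. Lean on these libraries where they do the work, as an engineer would, in place of code of your own. Each camera call takes 0.05 s, during which the arm holds its last target.

## Working session

There is one attempt and no reset: what is moved stays moved. The work goes in short steps, Python scripts to look and compute and a tool call to move; the robot and the scene stay as the last step left them, time stands still between calls to the robot, and variables do not carry over. Pictures are saved under pics/ and viewed, and the job is handed in when it is done.

Besides the shell and the picture viewer there is one more tool, called after "Request:" as name(argument=value, ...), one argument or row to a line, values as JSON. send_rows: Moves the arm, as the interface text tells. Its arguments: {"type":"object","properties":{"hand":{"type":"array"},"delta_pos":{"type":"array"},"spin":{"type":"array"}},"required":["hand","delta_pos","spin"]}

```bash
mkdir -p pics; python3 - <<'E'
from bench import *
import cv2
s=read_state()
for k in s: print(k,s[k])
for n in ["side","top","wrist"]:
    im=get_image(n); cv2.imwrite(f"pics/{n}0.png",im[:,:,::-1]); print(n,camera_params(n))
E
```

```text
time_s 0.0
joint_pos [ 1.42259829e+00  3.85567637e-01  6.59675158e-03 -4.90692854e-04
 -1.19403088e+00 -2.58612085e-01]
qd [-0.00162361  0.00209312  0.0005423  -0.00128815 -0.00106776  0.00323882]
joint_torque [ 3.70525795e-04 -3.92290843e+01  1.88409930e+01  4.18619335e+00
 -4.38168659e-03 -2.25877535e-06]
position [0.24704468 0.57344449 0.23020477]
ee_rot [[-3.95847180e-01 -7.76914982e-04  9.18316071e-01]
 [-9.18313647e-01 -2.11385435e-03 -3.95847923e-01]
 [ 2.24872660e-03 -9.99997464e-01  1.23311652e-04]]
ft_force [-0.16627253  0.75549044  0.08470755]
moment [-0.03743775  0.01183785  0.01396912]
width 0.08540990398064358
side {'vfov': 46.81907506141344, 'cx': 255.86477604237382, 'cy': 181.55362547522304, 'camera_from_world': array([[ 0.8566351 , -0.51584965,  0.00868647, -0.42914413],
       [ 0.16935953,  0.29706746,  0.93971712, -0.16433527],
       [-0.48733321, -0.80352353,  0.34184247, -0.80002166],
       [ 0.        ,  0.        ,  0.        ,  1.        ]])}
top {'vfov': 43.61830100281527, 'cx': 261.89450125372196, 'cy': 194.3020985739075, 'camera_from_world': array([[ 0.00527911, -0.99958146,  0.02844372, -0.01607553],
       [ 0.98187493,  0.0105704 ,  0.18923502, -0.53679671],
       [-0.18945647,  0.02692919,  0.98151977, -1.09612056],
       [ 0.        ,  0.        ,  0.        ,  1.        ]])}
wrist {'vfov': 65.70646984690485, 'cx': 260.23113361579516, 'cy': 191.81002599519852, 'tool_from_camera': array([[ 9.99998962e-01,  1.37232386e-03, -4.39469161e-04,
        -2.89626911e-04],
       [-8.16349846e-04,  2.88218406e-01, -9.57564350e-01,
        -1.42215260e-01],
       [-1.18742531e-03,  9.57563714e-01,  2.88219227e-01,
         7.39791483e-02],
       [ 0.00000000e+00,  0.00000000e+00,  0.00000000e+00,
         1.00000000e+00]])}
```

View pics/side0.png

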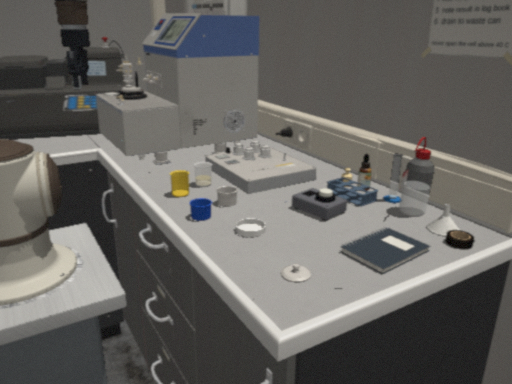

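View pics/top0.png

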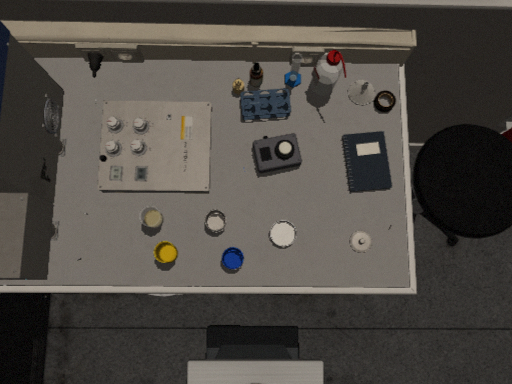

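View pics/wrist0.png

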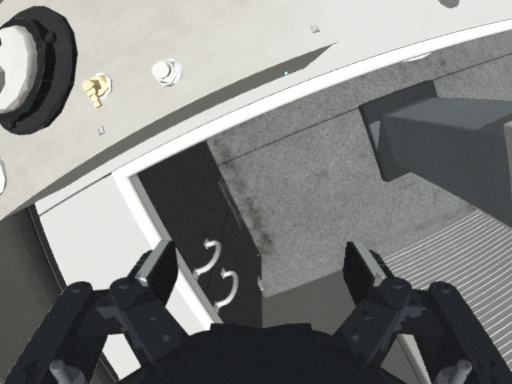

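The top view has these: grey metal cup (215,223), blue look-alike (233,259), clear beaker with pale fluid (152,218), yellow look-alike (166,253), white dish cap (283,234), lid with knob (361,241), desk unit with key (285,149). I'll enlarge it to confirm.

```bash
cat > h.py <<'E'
import numpy as np, cv2, json
from bench import *
def K(p):
    f=192/np.tan(np.radians(p['vfov'])/2); return f
def ray_to_z(name,u,v,z,p=None):
    p=p or camera_params(name); f=K(p); T=np.array(p['camera_from_world'])
    d=np.array([(u-p['cx'])/f,-(v-p['cy'])/f,-1.0]); R=T[:3,:3]; c=-R.T@T[:3,3]; d=R.T@d
    return c+d*(z-c[2])/d[2]
def proj(name,P,p=None):
    p=p or camera_params(name); f=K(p); T=np.array(p['camera_from_world'])
    q=T[:3,:3]@np.array(P)+T[:3,3]; return np.array([p['cx']+f*q[0]/-q[2],p['cy']-f*q[1]/-q[2]])
E
python3 - <<'E'
from h import *
im=cv2.imread('pics/top0.png')
c=im[130:280,130:390]; c=cv2.resize(c,None,fx=3,fy=3,interpolation=cv2.INTER_CUBIC)
c=cv2.convertScaleAbs(c,alpha=1.5)
cv2.imwrite('pics/topcrop.png',c)
im=cv2.imread('pics/side0.png')
c=im[140:300,150:410]; c=cv2.resize(c,None,fx=3,fy=3,interpolation=cv2.INTER_CUBIC)
cv2.imwrite('pics/sidecrop.png',c)
for n,u,v,z in [('cup',215,223,.037),('lid',361,241,.02),('beaker',152,218,.059),('cap',283,234,.016),('key',285,149,.057),('blue',233,259,.037),('yellow',166,253,.059)]:
    P=ray_to_z('top',u,v,z); print(n,P.round(3),proj('side',P).round(1),np.hypot(P[0],P[1]).round(3))
E
```

```text
cup [0.469 0.099 0.037] [224.  189.9] 0.479
lid [ 0.43  -0.254  0.02 ] [295.  263.8] 0.499
beaker [0.476 0.245 0.059] [201.9 165.2] 0.536
cap [ 0.446 -0.065  0.016] [249.6 224.5] 0.451
key [ 0.648 -0.067  0.057] [324.6 190.4] 0.652
blue [0.384 0.055 0.037] [199.9 202.5] 0.388
yellow [0.395 0.209 0.059] [178.9 173.7] 0.447
```

View pics/topcrop.png

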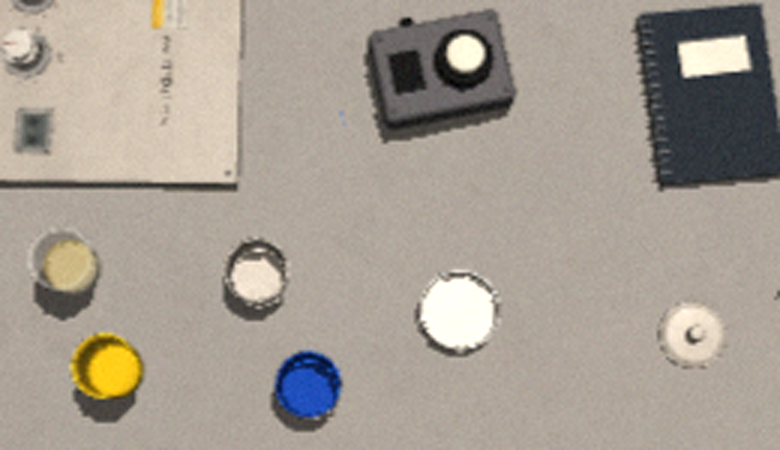

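View pics/sidecrop.png

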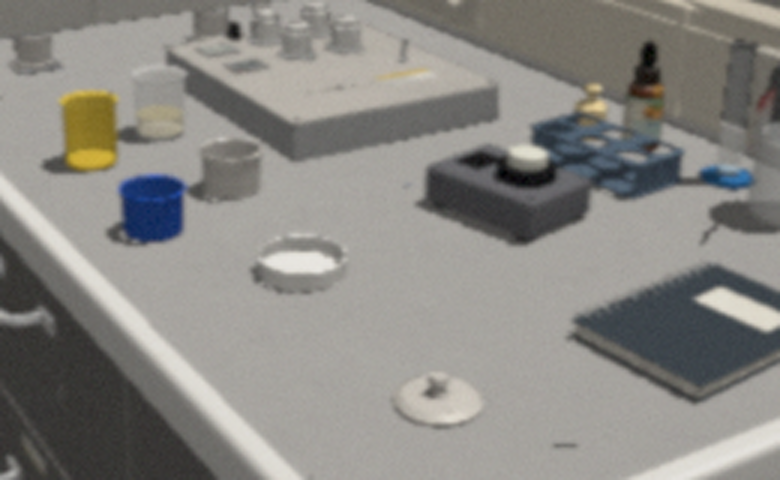

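```bash
python3 - <<'E'
from h import *
s=read_state(); P=np.array(s['position']); R=np.array(s['ee_rot'])
print('tcp', proj('side',P), proj('top',P))
for n in ['top','side']:
    T=np.array(camera_params(n)['camera_from_world']); print(n,-T[:3,:3].T@T[:3,3])
def tri(a,b):
    # linear triangulation
    A=[];y=[]
    for n,(u,v) in (('top',a),('side',b)):
        p=camera_params(n);f=K(p);T=np.array(p['camera_from_world'])
        for r,c in ((0,(u-p['cx'])/f),(1,-(v-p['cy'])/f)):
            A.append(T[r,:3]+c*T[2,:3]); y.append(-T[r,3]-c*T[2,3])
    return np.linalg.lstsq(np.array(A),np.array(y),rcond=None)[0]
print('cup',tri((215.3,221.2),(227.3,189)),ray_to_z('top',215.3,221.2,.037))
print('lid',tri((361.7,241.3),(295.7,266.7)),ray_to_z('top',361.7,241.3,.02),ray_to_z('side',295.7,266.7,.02))
print('key',tri((285.3,147.7),(326,191.7)),ray_to_z('top',285.3,147.7,.057),ray_to_z('side',326,191.7,.057))
print('cap',ray_to_z('top',130+459/3,130+311/3,.016), ray_to_z('side',150+302/3,140+248/3,.016))
print('beaker',ray_to_z('top',130+63/3,130+262/3,.059),ray_to_z('side',150+158/3,140+75/3,.059))
# wrist pixels to world at z=0
p=camera_params('wrist'); Tc=np.array(p['tool_from_camera'])
def wr(u,v,z):
    f=K(p); dx=u-p['cx'];dy=v-p['cy'];r=np.hypot(dx,dy);th=r/f
    d=np.array([np.sin(th)*dx/r,-np.sin(th)*dy/r,-np.cos(th)])
    c=P+R@Tc[:3,3]; d=R@Tc[:3,:3]@d; return c+d*(z-c[2])/d[2]
for q in [(30,60),(30,210),(330,45),(500,30),(115,170),(215,130)]: print(q,wr(*q,0).round(3))
E
```

```text
tcp [81.7665457  91.49864077] [-47.72970664 324.45648895]
top [0.31948496 0.01912298 1.17790198]
side [ 0.00557454 -0.81539142  0.4316378 ]
cup [0.47469498 0.09792868 0.03852477] [0.47303707 0.0988774  0.037     ]
lid [ 0.42986213 -0.25670001  0.01552193] [ 0.42941121 -0.25562146  0.02      ] [ 0.42532719 -0.26271864  0.02      ]
key [ 0.65262756 -0.06805594  0.05337982] [ 0.65173876 -0.06789475  0.057     ] [ 0.64617022 -0.07521289  0.057     ]
cap [ 0.44682364 -0.06461313  0.016     ] [ 0.45272609 -0.05782631  0.016     ]
beaker [0.47781551 0.24756223 0.059     ] [0.478801  0.2457031 0.059    ]
(30, 60) [0.546 0.828 0.   ]
(30, 210) [0.337 0.959 0.   ]
(330, 45) [0.353 0.432 0.   ]
(500, 30) [0.307 0.133 0.   ]
(115, 170) [0.321 0.761 0.   ]
(215, 130) [0.309 0.608 0.   ]
```

```bash
python3 - <<'E'
from h import *
a=cv2.imread('pics/top0.png')[150:330,0:130]; a=cv2.resize(a,None,fx=3,fy=3,interpolation=cv2.INTER_CUBIC); a=cv2.convertScaleAbs(a,alpha=1.7)
b=cv2.imread('pics/side0.png')[0:180,50:180]; b=cv2.resize(b,None,fx=3,fy=3,interpolation=cv2.INTER_CUBIC)
cv2.imwrite('pics/box.png',np.hstack([a,b]))
E
```

```text
(no output)
```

View pics/box.png

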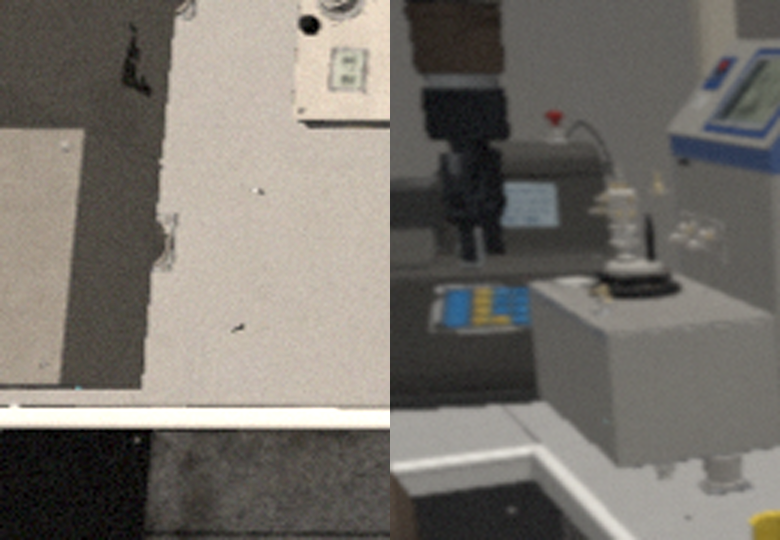

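```bash
cat >> h.py <<'E'
def tri(a,b):
    A=[];y=[]
    for n,(u,v) in (('top',a),('side',b)):
        p=camera_params(n);f=K(p);T=np.array(p['camera_from_world'])
        for r,c in ((0,(u-p['cx'])/f),(1,-(v-p['cy'])/f)):
            A.append(T[r,:3]+c*T[2,:3]); y.append(-T[r,3]-c*T[2,3])
    return np.linalg.lstsq(np.array(A),np.array(y),rcond=None)[0]
def wr(u,v,z,s=None):
    s=s or read_state(); P=np.array(s['position']); R=np.array(s['ee_rot'])
    p=camera_params('wrist'); Tc=np.array(p['tool_from_camera'])
    f=K(p); dx=u-p['cx'];dy=v-p['cy'];r=np.hypot(dx,dy);th=r/f
    d=np.array([np.sin(th)*dx/r,-np.sin(th)*dy/r,-np.cos(th)])
    c=P+R@Tc[:3,3]; d=R@Tc[:3,:3]@d; return c+d*(z-c[2])/d[2]
E
python3 - <<'E'
from h import *
print(tri((20.7,277.7),(123.3,111)))
c=tri((20.7,277.7),(123.3,111)); print(ray_to_z('top',28,192.7,c[2]))
for q in [(335,45),(170,130),(285,72)]: print(wr(*q,c[2]))
R=np.array(read_state()['ee_rot']);P=np.array(read_state()['position'])
for n,G in [('a',(0.30,0.40,0.30)),('cup',(0.474,0.098,0.20))]:
    print(n, (R.T@(np.array(G)-P)/0.25).round(3), 'yaw x', np.degrees(np.arctan2(R[1,0],R[0,0])))
E
```

```text
[0.33647353 0.47796013 0.18091943]
[0.51007265 0.48052786 0.18091943]
[0.33375412 0.48372021 0.18091943]
[0.32504974 0.60513319 0.18091943]
[0.32857158 0.52146481 0.18091943]
a [ 0.554 -0.277  0.469] yaw x -113.31554169484829
cup [1.388 0.124 1.586] yaw x -113.31554169484829
```

Request:
send_rows(
  hand=[1,1,1,1,1,1,1,1,1,1,1,1],
  delta_pos=[
    [0.1,-0.2,0],
    [0.2,-0.28,0.08],
    [0.34,-0.28,0.16],
    [0.48,-0.28,0.24],
    [0.615,-0.28,0.32],
    [0.68,-0.25,0.43],
    [0.75,-0.2,0.54],
    [0.82,-0.15,0.65],
    [0.88,-0.1,0.76],
    [0.95,-0.1,0.87],
    [0.95,-0.1,0.95],
    [0.95,-0.1,0.95],
  ],
  spin=[0,0,0,0,0,0,0,0,0,0,0,0],
)

```text
time_s: 1.15
position: [0.3732, 0.26, 0.256]
ee_rot: [[-0.399, 0.0, 0.917], [-0.917, -0.001, -0.399], [0.001, -1.0, 0.0]]
ft_force: [-0.4, 0.2, 0.2]
width: -0.0004
```

```bash
python3 - <<'E'
from h import *
s=read_state(); P=np.array(s['position']); R=np.array(s['ee_rot']); print(s['time_s'],P,R.round(3).tolist(),s['width'],s['joint_pos'],s['ft_force'])
im=get_image('wrist'); cv2.imwrite('pics/w1.png',im[:,:,::-1])
print((R.T@(np.array([.474,.098,.14])-P)/0.25).round(3))
E
```

```text
1.15 [0.37315005 0.2599915  0.25600374] [[-0.399, 0.0, 0.917], [-0.917, -0.001, -0.399], [0.001, -1.0, 0.0]] -0.00042687708381617865 [ 9.67959803e-01  7.09778141e-02 -3.45050878e-01  6.05256645e-04
 -1.15540473e+00  1.91940842e-01] [-0.43379133  0.18623334  0.20269954]
[0.433 0.465 0.628]
```

View pics/w1.png

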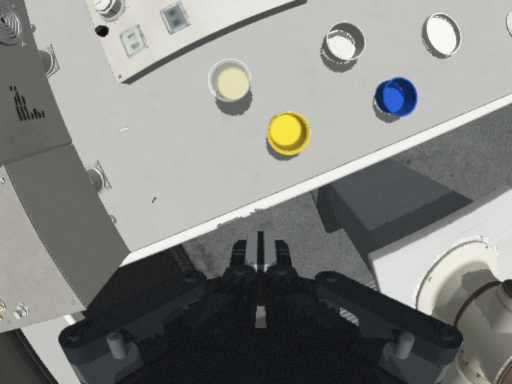

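The wrist view agrees: grey metal cup (344,42), blue one (397,97), beaker (230,80), yellow (289,133), and dish cap (441,35). Next I'll move above the metal cup, staying high.

```bash
python3 - <<'E'
from h import *
print(wr(344,41,.037), wr(230,80,.059), wr(441,35,.016))
E
```

```text
[0.47588477 0.1037564  0.037     ] [0.48004017 0.25072629 0.059     ] [ 0.44654596 -0.05578757  0.016     ]
```

Request:
send_rows(
  hand=[1,1,1,1,1,1,1,1,1],
  delta_pos=[
    [0.1,0,0.1],
    [0.2,0,0.22],
    [0.3,0,0.34],
    [0.38,0.1,0.46],
    [0.43,0.2,0.56],
    [0.43,0.3,0.63],
    [0.43,0.4,0.63],
    [0.43,0.46,0.63],
    [0.43,0.46,0.63],
  ],
  spin=[0,0,0,0,0,0,0,0,0],
)

```text
time_s: 1.95
position: [0.471, 0.1001, 0.1377]
ee_rot: [[-0.396, -0.008, 0.918], [-0.918, -0.003, -0.396], [0.006, -1.0, -0.006]]
ft_force: [-0.6, -0.3, 0.9]
width: -0.0005
```

```bash
python3 - <<'E'
from h import *
s=read_state(); P=np.array(s['position']); R=np.array(s['ee_rot']); print(s['time_s'],P,s['joint_pos'])
im=get_image('wrist'); cv2.imwrite('pics/w2.png',im[:,:,::-1])
im=get_image('top'); cv2.imwrite('pics/t2.png',im[:,:,::-1])
print((R.T@(np.array([.474,.098,.067])-P)/0.25).round(3))
E
```

```text
1.95 [0.47102455 0.10007947 0.13771773] [ 0.54686594  0.24271086 -0.46232375 -0.00150993 -0.87407577  0.61722011]
[0.001 0.283 0.016]
```

View pics/w2.png

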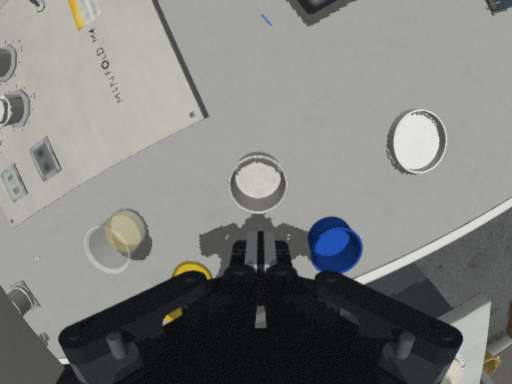

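View pics/t2.png

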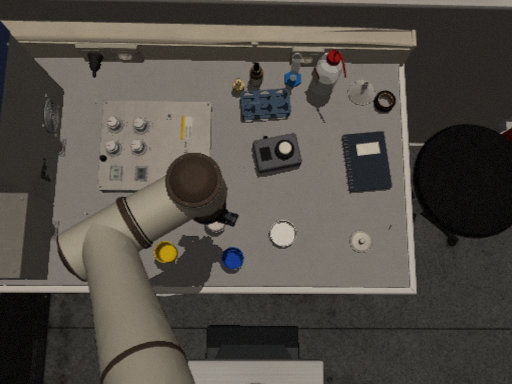

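```bash
python3 - <<'E'
from h import *
print(wr(259,184,.037), wr(107,249,.059), wr(417,140,.016))
E
```

```text
[0.48013614 0.09978155 0.037     ] [0.48486105 0.25335027 0.059     ] [ 0.45514105 -0.06014996  0.016     ]
```

Request:
send_rows(
  hand=[1,1,1,1,1,1,1,1,1,1,1,1],
  delta_pos=[
    [0,0.08,0.02],
    [0,0.16,0.02],
    [0,0.22,0.02],
    [0,0.26,0.02],
    [0,0.28,0.02],
    [0,0.28,0.02],
    [0,0.28,0.02],
    [0,0.28,0.02],
    [0,0.28,0.02],
    [0,0.28,0.02],
    [0,0.28,0.02],
    [0,0.28,0.02],
  ],
  spin=[0,0,0,0,0,0,0,0,0,0,0,0],
)

```text
time_s: 3.05
position: [0.4783, 0.0989, 0.0716]
ee_rot: [[-0.396, 0.001, 0.918], [-0.918, 0.0, -0.396], [-0.0, -1.0, 0.0]]
ft_force: [-0.4, 0.4, -0.1]
width: -0.0001
```

```bash
python3 - <<'E'
from h import *
im=get_image('side'); cv2.imwrite('pics/s3.png',cv2.resize(im[120:300,150:390,::-1],None,fx=3,fy=3))
im=get_image('wrist'); cv2.imwrite('pics/w3.png',im[:,:,::-1])
E
```

```text
(no output)
```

View pics/s3.png

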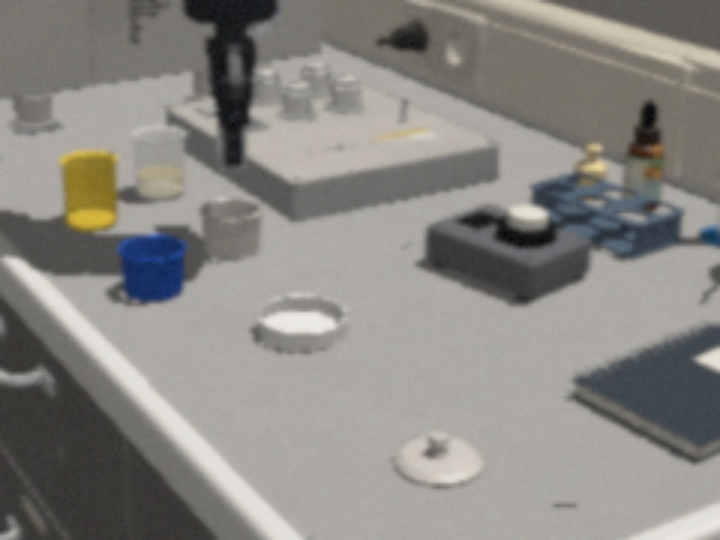

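View pics/w3.png

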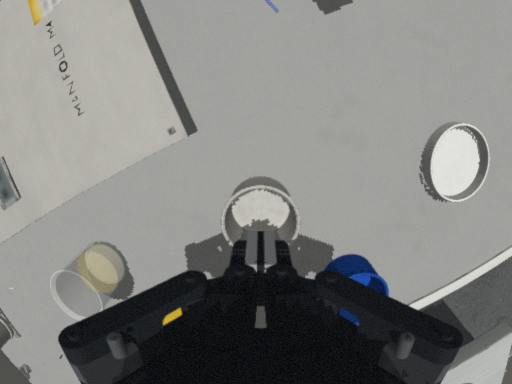

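The tips are directly over the metal cup with a clear gap, at side crop (233,160) over the cup mouth at (232,207). Now I'll hold there.

Request:
send_rows(
  hand=[1,1,1,1,1,1,1,1,1,1,1,1],
  delta_pos=[
    [0,0,0],
    [0,0,0],
    [0,0,0],
    [0,0,0],
    [0,0,0],
    [0,0,0],
    [0,0,0],
    [0,0,0],
    [0,0,0],
    [0,0,0],
    [0,0,0],
    [0,0,0],
  ],
  spin=[0,0,0,0,0,0,0,0,0,0,0,0],
)

```text
time_s: 4.15
position: [0.4781, 0.0989, 0.0713]
ee_rot: [[-0.396, -0.0, 0.918], [-0.918, -0.0, -0.396], [0.0, -1.0, -0.0]]
ft_force: [0.3, -0.8, 0.8]
width: 0.0002
```

Request:
send_rows(
  hand=[1,1,1,1,1,1,1,1,1,1,1,1],
  delta_pos=[
    [0,0,0],
    [0,0,0],
    [0,0,0],
    [0,0,0],
    [0,0,0],
    [0,0,0],
    [0,0,0],
    [0,0,0],
    [0,0,0],
    [0,0,0],
    [0,0,0],
    [0,0,0],
  ],
  spin=[0,0,0,0,0,0,0,0,0,0,0,0],
)

```text
time_s: 5.15
position: [0.4781, 0.0989, 0.0713]
ee_rot: [[-0.396, -0.0, 0.918], [-0.918, -0.0, -0.396], [0.0, -1.0, -0.0]]
ft_force: [0.8, -0.3, 0.2]
width: -0.0002
```

```bash
python3 - <<'E'
from h import *
s=read_state(); P=np.array(s['position']); R=np.array(s['ee_rot']); print(s['time_s'],P)
for G in [(.49,.06,.19),(.47,-.1,.19),(.43,-.256,.15)]: print((R.T@(np.array(G)-P)/0.25).round(3))
E
```

```text
5.15 [0.47809882 0.09885917 0.0713015 ]
[ 0.124 -0.475  0.105]
[ 0.743 -0.475  0.285]
[ 1.38  -0.315  0.385]
```

Request:
send_rows(
  hand=[1,1,1,1,1,1,1,1,1,1,1,1],
  delta_pos=[
    [0,-0.12,0],
    [0,-0.28,0],
    [0,-0.42,0],
    [0.06,-0.48,0.05],
    [0.2,-0.48,0.1],
    [0.35,-0.48,0.15],
    [0.5,-0.48,0.2],
    [0.64,-0.48,0.25],
    [0.76,-0.48,0.29],
    [0.88,-0.48,0.31],
    [1.0,-0.48,0.33],
    [1.0,-0.48,0.33],
  ],
  spin=[0,0,0,0,0,0,0,0,0,0,0,0],
)

```text
time_s: 6.15
position: [0.4534, -0.1668, 0.1911]
ee_rot: [[-0.4, -0.001, 0.916], [-0.916, -0.0, -0.4], [0.001, -1.0, -0.001]]
ft_force: [-0.1, 0.3, -0.4]
width: -0.0002
```

Request:
send_rows(
  hand=[1,1,1,1,1,1,1],
  delta_pos=[
    [0.1,0,0.02],
    [0.22,0,0.03],
    [0.34,0.05,0.05],
    [0.38,0.1,0.05],
    [0.38,0.16,0.05],
    [0.38,0.16,0.05],
    [0.38,0.16,0.05],
  ],
  spin=[0,0,0,0,0,0,0],
)

```text
time_s: 6.73
position: [0.4285, -0.2554, 0.1509]
ee_rot: [[-0.396, -0.002, 0.918], [-0.918, 0.0, -0.396], [0.0, -1.0, -0.002]]
ft_force: [-0.2, -0.0, 0.3]
width: -0.0002
```

```bash
python3 - <<'E'
from h import *
s=read_state(); P=np.array(s['position']); R=np.array(s['ee_rot']); print(s['time_s'],P,s['joint_pos'])
im=get_image('wrist'); cv2.imwrite('pics/w4.png',im[:,:,::-1])
E
```

```text
6.7333 [ 0.4284872  -0.25543019  0.15089211] [-2.11384180e-01  2.51048077e-01 -4.10784561e-01  1.79856145e-04
 -9.10816463e-01  1.37533901e+00]
```

View pics/w4.png

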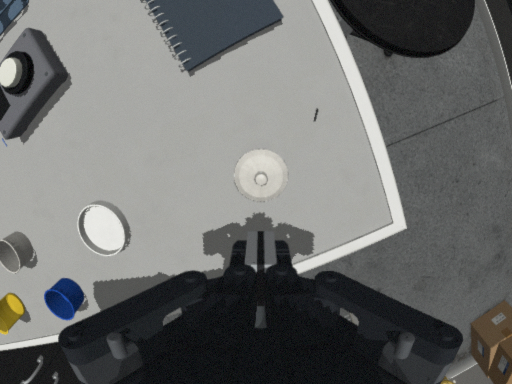

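```bash
python3 - <<'E'
from h import *
s=read_state(); P=np.array(s['position']); R=np.array(s['ee_rot'])
L=wr(261,178,.02,s); print(L, wr(14,72,.057,s))
G=np.array([(L[0]+.4294)/2,(L[1]-.2560)/2,.052]); print(G,(R.T@(G-P)/.25).round(3))
E
```

```text
[ 0.43383662 -0.25810151  0.02      ] [ 0.64691876 -0.07765487  0.057     ]
[ 0.43161831 -0.25705075  0.052     ] [0.002 0.399 0.011]
```

Request:
send_rows(
  hand=[1,1,1,1,1,1,1,1,1,1,1,1],
  delta_pos=[
    [0,0.1,0.01],
    [0,0.2,0.01],
    [0,0.28,0.01],
    [0,0.34,0.01],
    [0,0.38,0.01],
    [0,0.39,0.01],
    [0,0.39,0.01],
    [0,0.39,0.01],
    [0,0.39,0.01],
    [0,0.39,0.01],
    [0,0.39,0.01],
    [0,0.39,0.01],
  ],
  spin=[0,0,0,0,0,0,0,0,0,0,0,0],
)

```text
time_s: 7.78
position: [0.4314, -0.2566, 0.0543]
ee_rot: [[-0.396, 0.001, 0.918], [-0.918, -0.0, -0.396], [-0.0, -1.0, 0.001]]
ft_force: [0.8, 0.2, 0.1]
width: 0.0001
```

```bash
python3 - <<'E'
from h import *
im=get_image('side'); cv2.imwrite('pics/s5.png',cv2.resize(im[140:320,200:440,::-1],None,fx=3,fy=3))
E
```

```text
(no output)
```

View pics/s5.png

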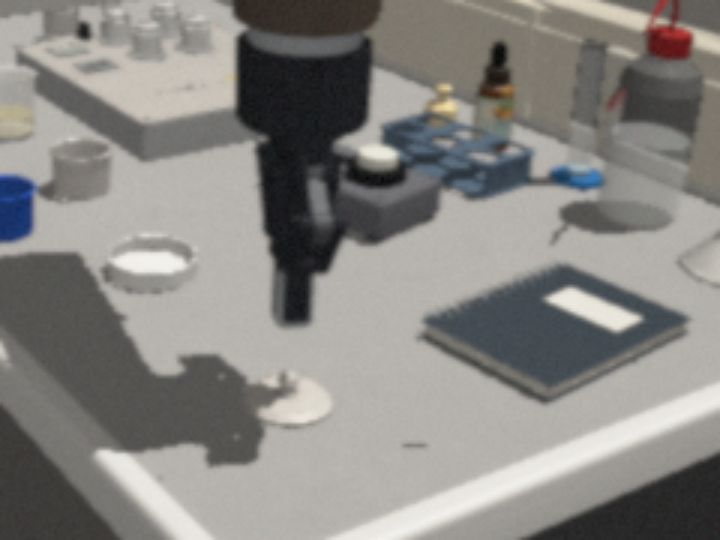

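The tips, at side crop (292,322), stand over the lid's knob (288,380) with a clear gap. Holding again.

Request:
send_rows(
  hand=[1,1,1,1,1,1,1,1,1,1,1,1],
  delta_pos=[
    [0,0,0],
    [0,0,0],
    [0,0,0],
    [0,0,0],
    [0,0,0],
    [0,0,0],
    [0,0,0],
    [0,0,0],
    [0,0,0],
    [0,0,0],
    [0,0,0],
    [0,0,0],
  ],
  spin=[0,0,0,0,0,0,0,0,0,0,0,0],
)

```text
time_s: 8.83
position: [0.4312, -0.2565, 0.0538]
ee_rot: [[-0.396, 0.0, 0.918], [-0.918, -0.0, -0.396], [-0.0, -1.0, 0.0]]
ft_force: [-0.2, 0.0, -0.4]
width: 0.0
```

Request:
send_rows(
  hand=[1,1,1,1,1,1,1,1,1,1,1,1],
  delta_pos=[
    [0,0,0],
    [0,0,0],
    [0,0,0],
    [0,0,0],
    [0,0,0],
    [0,0,0],
    [0,0,0],
    [0,0,0],
    [0,0,0],
    [0,0,0],
    [0,0,0],
    [0,0,0],
  ],
  spin=[0,0,0,0,0,0,0,0,0,0,0,0],
)

```text
time_s: 9.83
position: [0.4311, -0.2566, 0.0538]
ee_rot: [[-0.396, -0.0, 0.918], [-0.918, -0.0, -0.396], [0.0, -1.0, -0.0]]
ft_force: [0.1, 1.1, 0.4]
width: -0.0001
```

```bash
python3 - <<'E'
from h import *
s=read_state(); P=np.array(s['position']); R=np.array(s['ee_rot']); print(s['time_s'],P)
for G in [(.431,-.257,.17),(.65,-.07,.17),(.65,-.07,.11)]: print((R.T@(np.array(G)-P)/0.25).round(3))
E
```

```text
9.8333 [ 0.43112562 -0.25656027  0.05380883]
[ 0.002 -0.465  0.   ]
[-1.032 -0.465  0.509]
[-1.032 -0.225  0.509]
```

Request:
send_rows(
  hand=[1,1,1,1,1,1,1,1,1,1,1,1],
  delta_pos=[
    [0,-0.12,0],
    [0,-0.28,0],
    [0,-0.42,0],
    [-0.1,-0.47,0.05],
    [-0.24,-0.47,0.12],
    [-0.38,-0.47,0.19],
    [-0.52,-0.47,0.26],
    [-0.66,-0.47,0.33],
    [-0.8,-0.47,0.4],
    [-0.92,-0.45,0.46],
    [-1.0,-0.4,0.49],
    [-1.0,-0.4,0.49],
  ],
  spin=[0,0,0,0,0,0,0,0,0,0,0,0],
)

```text
time_s: 10.83
position: [0.644, -0.0722, 0.1505]
ee_rot: [[-0.393, -0.003, 0.92], [-0.92, 0.001, -0.393], [0.001, -1.0, -0.003]]
ft_force: [-0.1, -0.3, -0.7]
width: 0.0001
```

Request:
send_rows(
  hand=[1,1],
  delta_pos=[
    [0,0,0],
    [0,0,0],
  ],
  spin=[0,0],
)

```text
time_s: 11.0
position: [0.642, -0.0757, 0.1536]
ee_rot: [[-0.396, -0.001, 0.918], [-0.918, -0.0, -0.396], [0.001, -1.0, -0.001]]
ft_force: [-0.7, -0.1, 0.0]
width: -0.0
```

```bash
python3 - <<'E'
from h import *
s=read_state(); P=np.array(s['position']); R=np.array(s['ee_rot']); print(s['time_s'],P,s['joint_pos'],s['ft_force'])
im=get_image('wrist'); cv2.imwrite('pics/w6.png',im[:,:,::-1])
im=get_image('side'); cv2.imwrite('pics/s6.png',cv2.resize(im[120:260,250:440,::-1],None,fx=4,fy=4))
E
```

```text
11.0 [ 0.64203563 -0.07572537  0.15363955] [ 1.32442738e-01  4.80368940e-01 -4.14591579e-02  1.81097708e-04
 -1.05000226e+00  1.03148443e+00] [-0.69627036 -0.12955186  0.04261462]
```

View pics/w6.png

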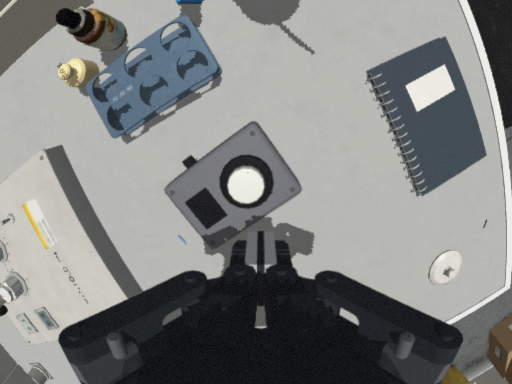

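View pics/s6.png

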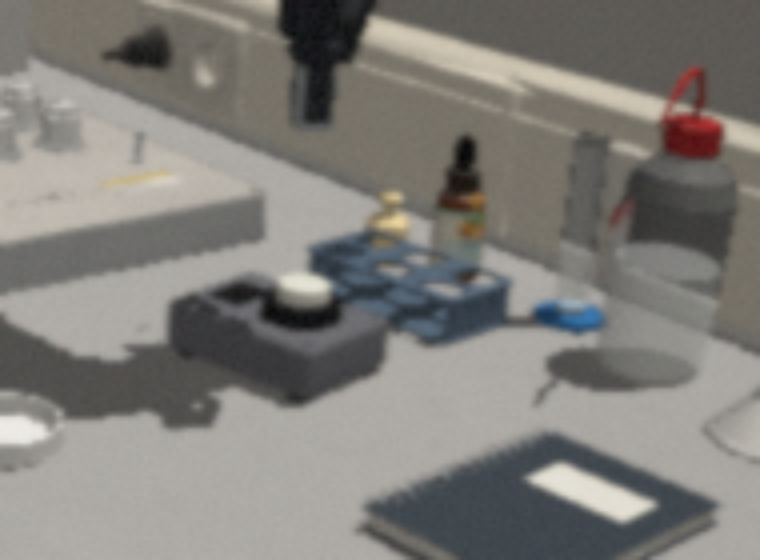

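```bash
python3 - <<'E'
from h import *
s=read_state(); P=np.array(s['position']); R=np.array(s['ee_rot'])
L=wr(246,184,.057,s); print(L)
G=np.array([.653,-.0685,.075]); G[:2]=(G[:2]+L[:2])/2; print(G,(R.T@(G-P)/.25).round(3))
E
```

```text
[ 0.65486066 -0.06866075  0.057     ]
[ 0.65393033 -0.06858037  0.075     ] [-0.047  0.318  0.031]
```

Request:
send_rows(
  hand=[1,1,1,1,1,1,1,1],
  delta_pos=[
    [-0.05,0.05,0.03],
    [-0.05,0.13,0.03],
    [-0.05,0.21,0.03],
    [-0.05,0.27,0.03],
    [-0.05,0.3,0.03],
    [-0.05,0.31,0.03],
    [-0.05,0.31,0.03],
    [-0.05,0.31,0.03],
  ],
  spin=[0,0,0,0,0,0,0,0],
)

```text
time_s: 11.77
position: [0.6551, -0.0672, 0.0777]
ee_rot: [[-0.396, 0.002, 0.918], [-0.918, -0.0, -0.396], [-0.001, -1.0, 0.002]]
ft_force: [-0.6, -0.3, 0.5]
width: 0.0002
```

```bash
python3 - <<'E'
from h import *
s=read_state(); print(s['position'],s['ft_force'])
a=get_image('side')[130:230,270:400,::-1]; b=get_image('wrist')[130:260,180:340,::-1]
cv2.imwrite('pics/s7.png',cv2.resize(a,None,fx=5,fy=5)); cv2.imwrite('pics/w7.png',cv2.resize(b,None,fx=4,fy=4))
E
```

```text
[ 0.65509269 -0.0672482   0.07770439] [-0.57782228 -0.33646848  0.52692942]
```

View pics/s7.png

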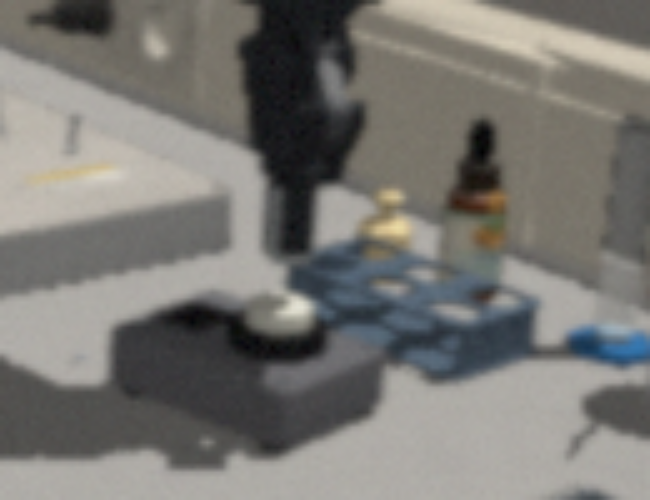

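View pics/w7.png

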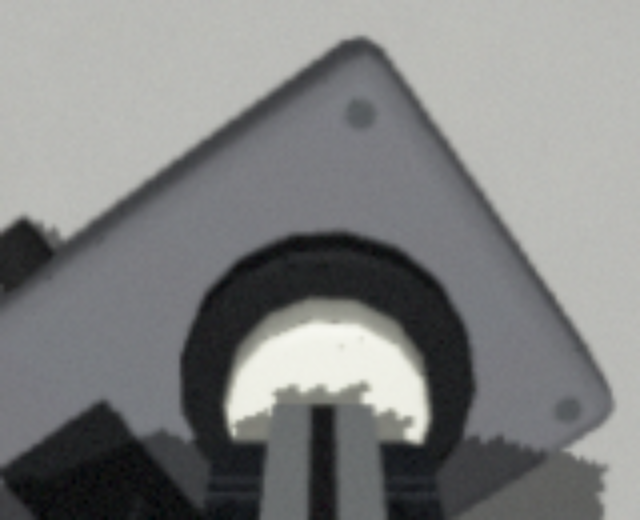

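Request:
send_rows(
  hand=[1,1,1,1,1,1,1,1],
  delta_pos=[
    [0,0.02,0],
    [0,0.04,0],
    [0,0.06,0],
    [0,0.075,0],
    [0,0.09,0],
    [0,0.1,0],
    [0,0.1,0],
    [0,0.1,0],
  ],
  spin=[0,0,0,0,0,0,0,0],
)

```text
time_s: 12.53
position: [0.6541, -0.0669, 0.0517]
ee_rot: [[-0.395, -0.001, 0.919], [-0.919, -0.0, -0.395], [0.001, -1.0, -0.001]]
ft_force: [-3.0, 1.3, 4.6]
width: 0.0001
```

Request:
send_rows(
  hand=[1,1,1,1,1],
  delta_pos=[
    [0,0.004,0],
    [0,0.008,0],
    [0,0.012,0],
    [0,0.012,0],
    [0,0.012,0],
  ],
  spin=[0,0,0,0,0],
)

```text
time_s: 12.95
position: [0.6541, -0.0669, 0.051]
ee_rot: [[-0.395, -0.0, 0.919], [-0.919, -0.001, -0.395], [0.001, -1.0, 0.0]]
ft_force: [-6.6, 1.4, 14.6]
width: 0.0
```

```bash
python3 - <<'E'
from h import *
s=read_state(); print(s['position'],s['ft_force'])
a=get_image('side')[130:230,270:400,::-1]
cv2.imwrite('pics/s8.png',cv2.resize(a,None,fx=5,fy=5))
E
```

```text
[ 0.65411417 -0.06690351  0.05095213] [-6.57810908  1.39721744 14.55945646]
```

View pics/s8.png

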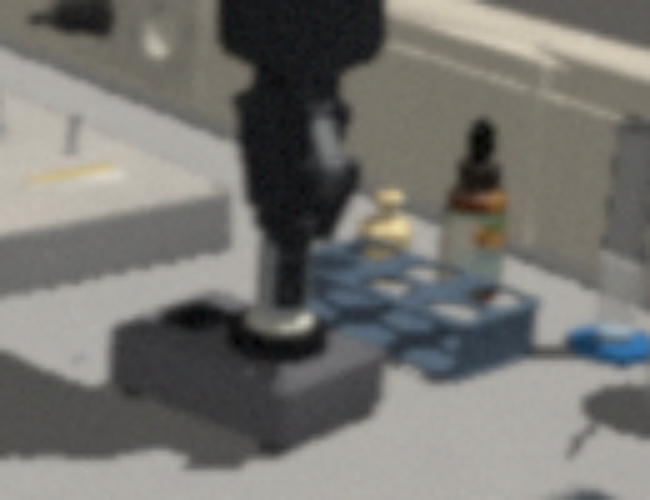

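The TCP is at 51.0 mm, which is the bottom of the key's travel. Force has risen from 4.6 to 14.6 N on the stop, and the side view shows the key sunk into the collar at (280,325). Now I'll retreat straight up.

Request:
send_rows(
  hand=[1,1,1,1,1,1,1,1,1,1],
  delta_pos=[
    [0,-0.02,0],
    [0,-0.06,0],
    [0,-0.14,0],
    [0,-0.26,0],
    [0,-0.38,0],
    [0,-0.5,0],
    [0,-0.58,0],
    [0,-0.6,0],
    [0,-0.6,0],
    [0,-0.6,0],
  ],
  spin=[0,0,0,0,0,0,0,0,0,0],
)

```text
time_s: 13.83
position: [0.6539, -0.0668, 0.1972]
ee_rot: [[-0.396, -0.001, 0.918], [-0.918, 0.001, -0.396], [-0.0, -1.0, -0.001]]
ft_force: [0.5, 1.0, -0.4]
width: 0.0002
```

Request:
send_rows(
  hand=[1,1,1,1,1,1],
  delta_pos=[
    [0,0,0],
    [0,0,0],
    [0,0,0],
    [0,0,0],
    [0,0,0],
    [0,0,0],
  ],
  spin=[0,0,0,0,0,0],
)

```text
time_s: 14.33
position: [0.6544, -0.0669, 0.198]
ee_rot: [[-0.396, -0.0, 0.918], [-0.918, -0.0, -0.396], [0.0, -1.0, -0.0]]
ft_force: [0.3, -0.7, 0.5]
width: 0.0
```

```bash
python3 - <<'E'
from h import *
s=read_state(); print(s['time_s'],s['position'],s['ft_force'],abs(np.array(s['qd'])).max())
im=get_image('side')[...,::-1]; o=cv2.imread('pics/side0.png')
a=im[140:300,170:360]; b=o[140:300,170:360]
cv2.imwrite('pics/s9.png',cv2.resize(np.hstack([b,a]),None,fx=2.1,fy=2.1))
# shift check by template matching (subpixel skipped)
for n,(x,y,w,h) in dict(cup=(212,182,30,30),lid=(278,258,36,26),beaker=(190,158,26,32),cap=(230,214,42,26),key=(312,182,30,20)).items():
    t=o[y:y+h,x:x+w]; r=cv2.matchTemplate(im[y-6:y+h+6,x-6:x+w+6],t,cv2.TM_CCOEFF_NORMED); _,m,_,l=cv2.minMaxLoc(r); print(n,(l[0]-6,l[1]-6),round(m,3))
E
```

```text
14.3333 [ 0.6543726  -0.06690085  0.19799925] [ 0.30913035 -0.67513847  0.46799157] 0.004565024223281892
cup (-3, -2) 0.32
lid (0, 0) 0.994
beaker (0, 0) 0.781
cap (0, 0) 0.615
key (0, 0) 0.998
```

View pics/s9.png

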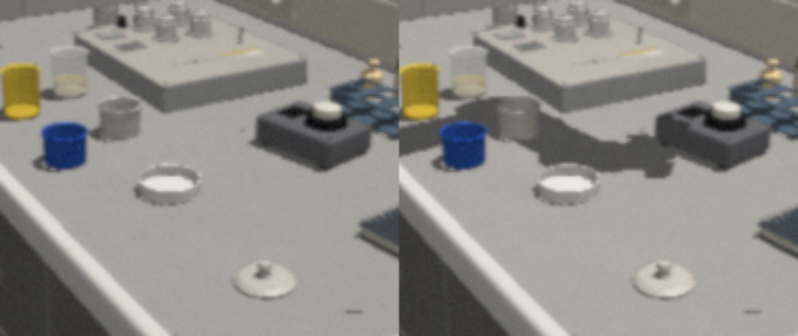

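The key is up again and nothing has moved. The cup's template match was poor because the arm's shadow falls on it, but by eye it stands at the same place, (119,118) before and (518−399=119,118) after. Handing in.

```bash
python3 -c "
from bench import *
print(close_job())"
```

```text
the job is handed in; nothing more can be done
None
```

The whole sequence was done and handed in at about 14.4 s; the hand-in gives no verdict.

- **Cup:** I pointed at the grey metal cup, not the blue look-alike, with the tips about 34 mm over its rim for more than 2 s.
- **Lid:** I pointed at the knobbed lid with the tips about 34 mm over its knob for more than 2 s.
- **Record key:** I pressed it to its stop. The tips were at 51.0 mm, which is 6 mm down, and the force rose to 14.6 N. I then lifted straight up to 198 mm.

**Last checks:**
- The hand was at rest with no contact force beyond noise, and the key was up.
- Comparing the side picture with the first one showed no shift of the lid, beaker, cap or key, though the beaker (0.78) and cap (0.62) matched less well.
- The automatic comparison failed for the cup (score 0.32, a false shift) because the arm's shadow fell on it. By eye in the enlarged picture it had not moved.
- The top and wrist cameras differed by up to about 10 mm on positions. I aimed between the two, well inside the 25 mm allowed.

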